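# Flip the hex key and nip up the book press

## Task

The hex key is still standing with its long arm in the stiff clamp bolt of the book press. Without turning the bolt yet, pull the key out, flip it so that its short arm goes fully down into the same socket, then push the long arm round as a lever, clockwise seen from above, until the bolt comes up against its stop. Leave the key seated like that, and do not disturb the other things on the desk.

Things in the scene. Friction and masses are not known exactly. Their poses are not given: they have to be found in the camera images.
- key_mid (a point): Point inside the key's long arm, 50 mm from the bend, about its centre of mass: grip here. +z runs along the long arm to the bend, +x is the way the short arm points: bend at (0,0,50) mm, long end at (0,0,-100), short end at (70,0,50). y is square to the plane of the L; two flats face +y and -y (14 mm). At the start +z is up and the short arm points roughly away from the robot.
- key: Steel L-shaped hex key, loose, 290 g, hexagonal bar 14 mm across flats; centre lines 150 mm (long arm) and 70 mm (short arm), small bend. Origin at the bend, axes as key_mid. At the start it stands in the bolt, long arm down, leaning a few degrees (0.6 mm play all round). Ends have a nose 7 mm across tapering over the last 10 mm, and fit the socket in any of its six 60-degree positions.
- key_long_end (a point): Centre of the end face of the long arm (axes as key_mid); at the start it rests on the floor of the socket.
- key_short_end (a point): Centre of the end face of the short arm (axes as key_mid).
- socket (a point): Centre of the mouth of the hexagonal socket of the clamp bolt that holds the key, z up, 125 mm above the desk. x points at a corner of the hexagon (corners every 60 degrees) and turns with the bolt; a key enters when corners agree within about 5 degrees. Dark steel hex head, 32 mm across flats, 44 mm high, its outer corners in line with the socket's.
- socket_floor (a point): Centre of the socket's floor, 36 mm below the mouth: an end of the key that is fully home touches it. With the short arm home the long arm lies level (it may droop about 4 degrees), its centre line 34 mm above the mouth, 159 mm above the desk.
- screw (a joint): Turn of that bolt in rad, 0 at the start, growing clockwise seen from above, to a hard stop at 1.25 (72 degrees). Stiff: about 1 N m of friction (some 9 N pushed square at 115 mm along the long arm); it stays where it is left. The key's play adds up to about 0.15 rad of free movement.
- press: Plywood book press, fixed to the desk: base board 200 (x) x 300 (y) x 22 mm, a book on it, top board 120 x 300 mm, its top 78 mm above the desk. Origin under its centre. Two like bolts stand on washers at y = +110 mm (the one with the key) and y = -110 mm (not to be used).
- pile: two worn books stacked flat, 180 x 130 mm, 52 mm high; bystander lying left or right of the press, origin under its centre
- glue_jar: white jar with grey cap, 60 mm across, 70 mm high, just beyond the press; bystander, origin under its centre
- brush: paste brush 170 mm long lying between the press and the robot; bystander, origin under its centre
- tin: plain tin can 74 mm across, 80 mm high, at the right side; bystander, origin under its centre
- case: black spectacle case 60 x 160 x 32 mm, at the left side; bystander, origin under its centre
Things that resemble listed ones, but are neither listed nor needed, are in the scene too. Of the things shaped like the key, the steel one is meant.

How it is judged:
On the way, in this order (a step that is already met when the one before it is completed fails the run):
1. the key is pulled out: its long arm's end is more than 60 mm from the socket's floor, and the bolt has not been turned (under 0.3 rad) (distance between key_long_end and socket_floor above 0.06 m and value of joint screw below 0.3 rad), for 0.1 s.
2. the flipped key's short arm is home in the socket (its end within 8 mm of the floor, upright within 0.15 rad) with the bolt still under 0.5 rad (distance between key_short_end and socket_floor below 0.008 m and angle between the x axis of key_mid and the z axis of socket, either way round below 0.15 rad and value of joint screw below 0.5 rad), for 0.2 s.
At the end, for the whole second after the job is handed in: the bolt is turned clockwise to its stop (past 1.12 of 1.25 rad); the key is at rest with its short arm home in that socket (end within 8 mm of the floor, upright within 0.15 rad) (distance between key_short_end and socket_floor below 0.008 m and angle between the x axis of key_mid and the z axis of socket, either way round below 0.15 rad and value of joint screw above 1.12 rad and linear speed of key below 0.02 m/s); the robot touches nothing.
It fails at once if the bolt is turned past 0.5 rad while the key's short arm is not home in it (end more than 15 mm from the socket's floor) (value of joint screw above 0.5 rad and distance between key_short_end and socket_floor above 0.015 m).
It fails at once if one of the other things on the desk is moved more than 30 mm (distance of any of pile, glue_jar, brush, tin, case from where it was at the start of the episode above 0.03 m).
It also fails if it takes over 64 s, if anything falls off the work surface, if the arm or the gripper's body presses on something with over 40 N, if the wrist force passes 120 N, or if a joint passes its speed limit or range.

## Robot

A 7-joint arm with a two-finger parallel gripper is mounted at the origin on the work surface. World frame = base frame: x ahead of the robot, y to its left, z up, the work surface at z = 0. Lengths are in m, angles in rad, forces in N, time in s.
With the tool pointing down it reaches from about 0.4 to 0.85 m from the base axis. Payload 10.4 kg.
Tool frame: the origin (TCP) lies at the very end of the fingers, on their centre line; the grasp point (between the pads) lies 19 mm behind it; z points along the fingers, y is the direction in which the jaws open and shut (so a half turn about z gives the same grasp; the last joint's range is limited). The gripper opens to 85 mm and grips with 20 to 120 N. Pads are 22 mm wide; open, the fingers measure 114 mm over their backs; the gripper's body (76 mm by 85 mm) begins 54 mm behind the grasp point. The pads swing forward as they close: fully open they stand 13 mm farther back than shut.
Start: joints at [1.244, 0.332, -0.065, 1.46, 0.022, 1.35, -0.088], TCP at [0.187, -0.596, 0.231] pointing down, gripper open.
Joint ranges: [-2.6, 2.6], [-0.5, 2.12], [-1.47, 1.34], [0.16, 2.42], [-1.27, 4.41], [0.06, 2.06], [-2.6, 2.6]. Speed limits (rad/s): [2.22, 2.22, 2.79, 2.79, 3.14, 3.14, 3.14].

## Interface

Orientations are given as a unit quaternion [x, y, z, w].
In Python, from workcell import get_obs, camera, camera_info, hand_in gives the robot as it stands.
- The arm moves only by the tool move_arm, never from a script. Its argument "moves" is a list of rows, each a list of 3 entries, a list of its own where there are three numbers: the shift along the tool's x, y, z in units of 25 mm (1.0 is 25 mm), then the turn, a rotation vector about the tool's x, y, z in degrees, then the opening, from 0 (shut) to 1 (fully open). A call has 1 to 5 rows; each row shifts and turns the commanded pose from where the row before left it, along the tool's axes as they then stand; what a row does not reach is not made up. A row lasts 1/8 s, in which the tool goes at most 62.5 mm and 10.7 degrees, less where a joint would pass 70% of its speed; a pose out of reach is approached as far as the arm can. A call is refused whole if a number of a shift passes 1 or a number of a turn 10.7, either way. A call with a gripper value outside its range is refused whole. The fingers move at their own pace and stop on an object; "squeeze" is the grip in N (left out, the last holds). Time passes only in rows, so rows that do not move let the fingers close. It gives the time, the measured TCP pose, the force and the opening at its end, in the units of the state.
- get_obs(): the state, without advancing time (a new reading comes with each control period).
- camera(name): name is "scene" or "top"; returns the picture (420x560x3 uint8, red, green, blue); there is no depth.
- camera_info(name): a dict with "fx", "fy", "cx", "cy" (pixels), "origin" and "rotation" of the camera in the world. Camera axes: x right, y down, z forward; pixel columns grow to the right and rows downward; lengths in m; the calibration is good to about 2 mm. A picture is of the moment at which its call begins. camera_info takes no time and is no camera call.
- hand_in(): hands the job in, once; it reports no verdict.
The state is a dict: "clock": time; "joint_pos": joint angles; "joint_velocities": joint speeds; "tau": joint torques, N m; "position": TCP position; "ee_rot": TCP orientation; "ft_force": force on the tool from outside, world axes, zero at the start; "torque": the same for the moment, N m; "grip_width": opening from 0.0 (shut) to 1.0 (fully open).
Only numpy, scipy, OpenCV 4.12 (cv2) and the standard library are available. Lean on these libraries where they do the work, as an engineer would, in place of code of your own. Each camera call takes 0.05 s, during which the arm holds its last target. There are 200 camera calls.

## Working session

There is one attempt and no reset: what is moved stays moved. The work goes in short steps, Python scripts to look and compute and a tool call to move; the robot and the scene stay as the last step left them, time stands still between calls to the robot, and variables do not carry over. Pictures are saved under pics/ and viewed, about 8 in all and at most 12, crops included, and the job is handed in when it is done.

Besides the shell and the picture viewer there is one more tool, called as a command line: name --argument value ..., lists and objects as JSON in quotes. move_arm: Moves the arm, as the interface text tells. Its arguments: {"type":"object","properties":{"moves":{"type":"array","items":{"type":"array"}},"squeeze":{"type":"number"}},"required":["moves"]}

```bash
mkdir -p pics; ls; python3 - <<'E'
from workcell import *
import cv2,numpy as np
for n in("scene","top"):
    i=camera_info(n);print(n,{k:np.round(v,4).tolist() for k,v in i.items()})
    cv2.imwrite(f"pics/{n}0.png",cv2.cvtColor(camera(n),cv2.COLOR_RGB2BGR))
print(get_obs())
E
```

```text
pics
scene {'fx': 509.648, 'fy': 509.648, 'cx': 281.7913, 'cy': 204.4683, 'origin': [1.5798, -0.1831, 1.0527], 'rotation': [0.6829, 0.5929, -0.2757, -0.3257]}
top {'fx': 534.404, 'fy': 534.404, 'cx': 281.0184, 'cy': 206.4483, 'origin': [0.2249, -0.0128, 1.5836], 'rotation': [-0.7002, 0.7078, -0.0665, 0.0647]}
{'clock': 0.1, 'joint_pos': array([ 1.24438467,  0.33280209, -0.06465809,  1.46084205,  0.02159622,
        1.34986785, -0.08848394]), 'joint_velocities': array([ 2.13487240e-04, -2.34737355e-03,  7.23559243e-05, -1.18890924e-03,
       -1.17487266e-03,  9.66300663e-04,  3.96242319e-04]), 'tau': array([ 6.87545034e-04, -6.26747417e+01,  4.89535835e-02, -3.92432106e+01,
        1.63813296e-02,  6.92413174e-03,  4.27897623e-05]), 'position': array([ 0.18685525, -0.59608154,  0.23060678]), 'ee_rot': array([ 9.88484709e-01,  1.51319544e-01, -1.23930757e-04, -5.99563128e-04]), 'ft_force': array([-0.31849939, -0.66340392, -0.65965632]), 'torque': array([ 0.05047276, -0.00208187,  0.00100128]), 'grip_width': 0.9970786948098221}
```

View pics/scene0.png

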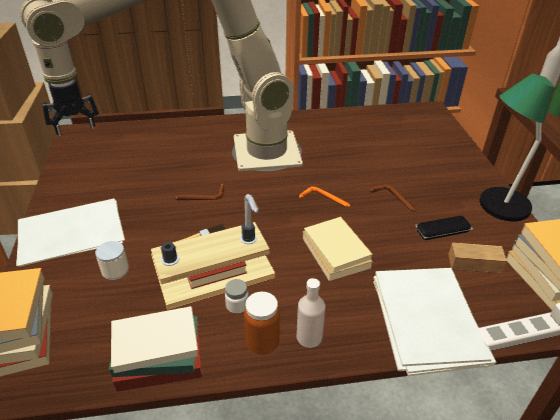

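View pics/top0.png

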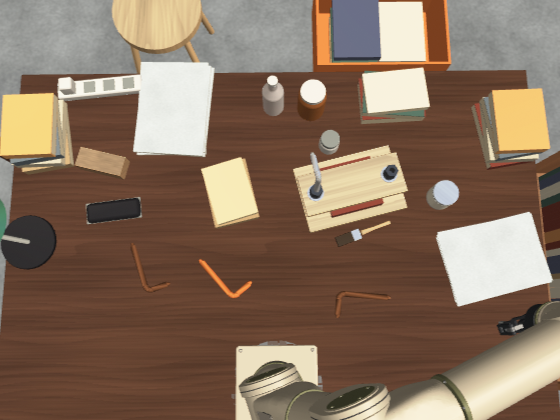

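The scene view shows the key standing at about (248,235) with its elbow near (250,198). In the top view the bolt is near (317,190), the second bolt near (391,172) and the brush near (362,233). Next I'll zoom in on both.

```bash
cat > h.py <<'E'
from workcell import *
import cv2,numpy as np
from scipy.spatial.transform import Rotation as R
from scipy.optimize import least_squares
def cam(n):
    i=camera_info(n); r=np.array(i["rotation"]); 
    return i,(R.from_quat(r).as_matrix() if r.size==4 else r),np.array(i["origin"])
def proj(n,P):
    i,M,o=cam(n); c=(np.atleast_2d(P)-o)@M
    return np.c_[i["fx"]*c[:,0]/c[:,2]+i["cx"],i["fy"]*c[:,1]/c[:,2]+i["cy"]]
def atz(n,u,v,z):
    i,M,o=cam(n); d=M@[(u-i["cx"])/i["fx"],(v-i["cy"])/i["fy"],1]
    return o+d*(z-o[2])/d[2]
def tri(us,ut):
    f=lambda p:np.r_[proj("scene",p)[0]-us,proj("top",p)[0]-ut]
    s=least_squares(f,[.5,0,.2]); return s.x,s.fun
def pic(n): return cv2.cvtColor(camera(n),cv2.COLOR_RGB2BGR)
def crop(im,u,v,w,h,s,c=None): 
    return cv2.resize(im[v:v+h,u:u+w],None,fx=s,fy=s,interpolation=cv2.INTER_CUBIC)
E
python3 - <<'E'
from h import *
a=crop(cv2.imread("pics/scene0.png"),215,180,70,90,6); b=crop(cv2.imread("pics/top0.png"),280,140,60,90,6)
cv2.imwrite("pics/z0.png",np.hstack([a,b]))
print(proj("scene",[[0,0,0]]),proj("top",[[0,0,0]]))
print("bolt top",atz("top",317,184,.125),"bolt2",atz("top",391,170,.125),atz("scene",248,230,.125))
E
```

```text
[[266.18741951 151.06428662]] [[276.57585506 387.70432923]]
bolt top [ 0.56195757 -0.11929044  0.125     ] bolt2 [ 0.60015082 -0.32848615  0.125     ] [ 0.56182813 -0.11696223  0.125     ]
```

View pics/z0.png

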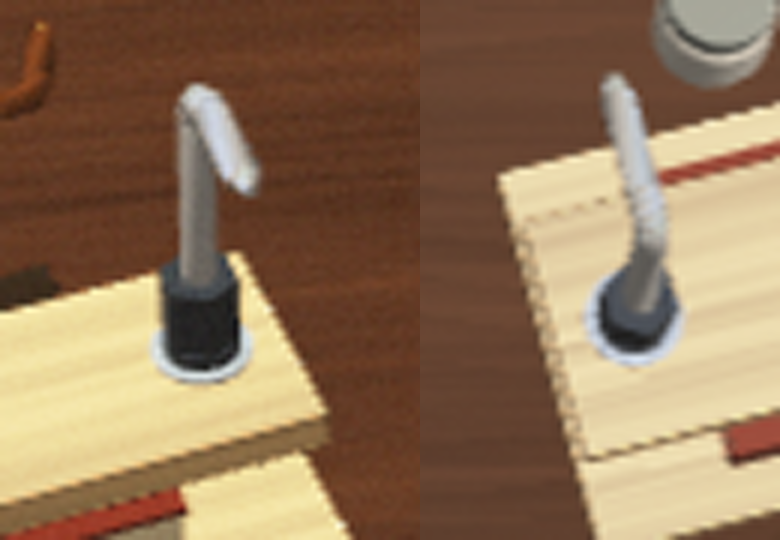

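The crop puts the bend at scene (247.8,195.8) and top (318.7,179.2). The short end is at scene (256.7,210.8) and top (312,153.7), and the arm enters the bolt at scene (248,227) and top (317.5,190.8). I'll triangulate from these.

```bash
python3 - <<'E'
from h import *
b,rb=tri([247.8,195.8],[318.7,179.2]); s,rs=tri([256.7,210.8],[312,153.7]); e,re_=tri([248.,227.2],[317.5,190.8])
for n,p,r in(("bend",b,rb),("short",s,rs),("entry",e,re_)): print(n,p.round(4),r.round(1))
print("short az",np.degrees(np.arctan2(*(s-b)[1::-1])),np.linalg.norm(s-b),"lean",(b-e).round(4))
# joint fit: press yaw, socket pos, key yaw/lean, image offsets per camera (calib slop)
w=[("scene",[248.7,239],0),("top",[315.8,193],0)]
for n,uv,_ in w: print("washer",n,atz(n,*uv,.080).round(4))
print("mouth2 top",atz("top",391,170,.125).round(4))
# fit: key model in socket
def f(p,full=False):
    x,y,yaw,lx,ly=p[:5]; d=np.array([p[5:7],p[7:9]])
    Rk=(R.from_rotvec([lx,ly,0])*R.from_euler('z',yaw)).as_matrix()
    fl=np.array([x,y,.089]); B=fl+Rk@[0,0,.15]; S=B+Rk@[.07,0,0]; E=fl+Rk@[0,0,.036]
    if full: return B,S,E
    P=np.array([B,S,E]); W=[[x,y,.080]]
    r=[(proj("scene",P)+d[0]-[[247.8,195.8],[256.7,210.8],[248,227.2]]).ravel(),(proj("top",P)+d[1]-[[318.7,179.2],[312,153.7],[317.5,190.8]]).ravel(),
     (proj("scene",W)+d[0]-[248.7,239]).ravel(),(proj("top",W)+d[1]-[315.8,193]).ravel(),d.ravel()*.7,np.array([lx,ly])*10]
    return np.concatenate(r)
q=least_squares(f,[.56,-.118,0,0,0,0,0,0,0]); print(q.x.round(4),q.fun.round(1),np.degrees(q.x[2:5])); print(*[v.round(4) for v in f(q.x,True)])
E
```

```text
bend [ 0.5499 -0.1145  0.2332] [-0.6 -0.  -0.6 -0.1]
short [ 0.6175 -0.0984  0.2373] [-0.6 -0.  -0.6 -0.1]
entry [ 0.544  -0.118   0.1194] [-0.9 -0.  -0.9 -0.1]
short az 13.382720032152625 0.06963023795350515 lean [0.0059 0.0035 0.1138]
washer scene [ 0.5495 -0.1153  0.08  ]
washer top [ 0.5458 -0.1185  0.08  ]
mouth2 top [ 0.6002 -0.3285  0.125 ]
[ 0.5463 -0.1175  0.2362 -0.0186  0.0218  0.6029  0.7474  0.5848  0.5018] [-0.2 -1.1  0.1  0.8  0.1 -0.1  0.2  0.  -0.   0.4 -0.7 -1.1 -0.3  0.
  0.2  0.4  0.4  0.5  0.4  0.4 -0.2  0.2] [13.53575082 -1.06554593  1.24939835]
[ 0.5495 -0.1147  0.2389] [ 0.6176 -0.0983  0.2371] [ 0.547  -0.1168  0.125 ]
```

```bash
cat >> h.py <<'E'
import json
def keyrot(F,a,flip=0):
    "tool rotation: y horizontal, z = cos a F - sin a U; F azimuth deg, a deg"
    f=np.array([np.cos(np.radians(F)),np.sin(np.radians(F)),0]); z=np.cos(np.radians(a))*f-np.sin(np.radians(a))*np.array([0,0,1])
    y=np.cross([0,0,1],f)*(1 if flip else -1); return R.from_matrix(np.c_[np.cross(y,z),y,z])
def plan(p1,r1,p0=None,r0=None,opening=1.0,mx=.95,rx=10.):
    o=get_obs(); p0=o["position"] if p0 is None else np.array(p0); r0=R.from_quat(o["ee_rot"]) if r0 is None else r0
    rv=(r0.inv()*r1).as_rotvec(); n=int(max(1,np.ceil(np.degrees(np.linalg.norm(rv))/rx)))
    for n in range(n,60):
        rows=[]; d=(p1-p0)/n
        for k in range(n): rows.append((r0*R.from_rotvec(rv*k/n)).inv().apply(d)/.025)
        if np.abs(rows).max()<=mx: break
    t=np.degrees(rv/n).round(1).tolist()
    print("n",n,"turn",t,"clock",round(o["clock"],2),"grip",round(o["grip_width"],3))
    for i in range(0,n,5): print(json.dumps([[np.round(r,2).tolist(),t,opening] for r in rows[i:i+5]]))
E
python3 - <<'E'
from h import *
G=np.array([.549,-.115,.186]); r=keyrot(13.5,45); z=r.apply([0,0,1])
plan(G-z*.101,r)
E
```

```text
n 18 turn [-0.1, 2.5, 0.2] clock 0.1 grip 0.997
[[[0.93, -0.79, -0.06], [-0.1, 2.5, 0.2], 1.0], [[0.93, -0.79, -0.02], [-0.1, 2.5, 0.2], 1.0], [[0.93, -0.8, 0.02], [-0.1, 2.5, 0.2], 1.0], [[0.92, -0.8, 0.06], [-0.1, 2.5, 0.2], 1.0], [[0.91, -0.8, 0.1], [-0.1, 2.5, 0.2], 1.0]]
[[[0.91, -0.81, 0.14], [-0.1, 2.5, 0.2], 1.0], [[0.9, -0.81, 0.17], [-0.1, 2.5, 0.2], 1.0], [[0.89, -0.81, 0.21], [-0.1, 2.5, 0.2], 1.0], [[0.87, -0.82, 0.25], [-0.1, 2.5, 0.2], 1.0], [[0.86, -0.82, 0.29], [-0.1, 2.5, 0.2], 1.0]]
[[[0.84, -0.82, 0.32], [-0.1, 2.5, 0.2], 1.0], [[0.82, -0.83, 0.36], [-0.1, 2.5, 0.2], 1.0], [[0.8, -0.83, 0.39], [-0.1, 2.5, 0.2], 1.0], [[0.78, -0.83, 0.42], [-0.1, 2.5, 0.2], 1.0], [[0.76, -0.84, 0.46], [-0.1, 2.5, 0.2], 1.0]]
[[[0.74, -0.84, 0.49], [-0.1, 2.5, 0.2], 1.0], [[0.71, -0.85, 0.52], [-0.1, 2.5, 0.2], 1.0], [[0.69, -0.85, 0.55], [-0.1, 2.5, 0.2], 1.0]]
```

move_arm --moves '[[[0.93,-0.8,-0.06],[0,2.5,0.2],1],[[0.93,-0.8,-0.02],[0,2.5,0.2],1],[[0.93,-0.8,0.02],[0,2.5,0.2],1],[[0.92,-0.8,0.06],[0,2.5,0.2],1],[[0.91,-0.8,0.1],[0,2.5,0.2],1]]'

```text
clock: 0.72
position: [0.2685, -0.4659, 0.2386]
ee_rot: [0.984, 0.142, 0.108, -0.017]
ft_force: [0.0, -0.5, -1.1]
grip_width: 0.997
```

move_arm --moves '[[[0.91,-0.81,0.14],[0,2.5,0.2],1],[[0.9,-0.81,0.17],[0,2.5,0.2],1],[[0.89,-0.81,0.21],[0,2.5,0.2],1],[[0.87,-0.82,0.25],[0,2.5,0.2],1],[[0.86,-0.82,0.29],[0,2.5,0.2],1]]'

```text
clock: 1.35
position: [0.3498, -0.3368, 0.2471]
ee_rot: [0.967, 0.13, 0.214, -0.033]
ft_force: [0.6, 0.1, -0.5]
grip_width: 0.998
```

move_arm --moves '[[[0.84,-0.82,0.32],[0,2.5,0.2],1],[[0.82,-0.83,0.36],[0,2.5,0.2],1],[[0.8,-0.83,0.39],[0,2.5,0.2],1],[[0.78,-0.83,0.42],[0,2.5,0.2],1],[[0.76,-0.84,0.46],[0,2.5,0.2],1]]'

```text
clock: 1.98
position: [0.4301, -0.2078, 0.256]
ee_rot: [0.939, 0.118, 0.318, -0.049]
ft_force: [-0.2, 0.3, 0.8]
grip_width: 1.002
```

```bash
python3 - <<'E'
from h import *
G=np.array([.549,-.115,.186]); r=keyrot(13.5,45); z=r.apply([0,0,1])
o=get_obs(); print(o["position"].round(4),o["joint_pos"].round(2),R.from_quat(o["ee_rot"]).as_matrix().round(2).tolist())
plan(G-z*.101,r)
E
```

```text
[ 0.4301 -0.2078  0.256 ] [ 1.09 -0.25 -0.31  2.15 -0.77  1.01 -0.19] [[0.77, 0.25, 0.59], [0.19, -0.97, 0.17], [0.61, -0.02, -0.79]]
n 3 turn [-0.5, 2.5, 0.1] clock 1.98 grip 1.002
[[[0.71, -0.82, 0.54], [-0.5, 2.5, 0.1], 1.0], [[0.69, -0.82, 0.56], [-0.5, 2.5, 0.1], 1.0], [[0.66, -0.83, 0.59], [-0.5, 2.5, 0.1], 1.0]]
```

move_arm --moves '[[[0.71,-0.82,0.54],[-0.5,2.5,0.1],1],[[0.69,-0.82,0.56],[-0.5,2.5,0.1],1],[[0.66,-0.83,0.59],[-0.5,2.5,0.1],1],[[0,0,0],[0,0,0],1]]'

```text
clock: 2.48
position: [0.4791, -0.1306, 0.2568]
ee_rot: [0.918, 0.109, 0.379, -0.045]
ft_force: [1.2, 0.0, -0.6]
grip_width: 0.999
```

```bash
python3 - <<'E'
from h import *
G=np.array([.549,-.115,.186]); r=keyrot(13.5,45); z=r.apply([0,0,1])
o=get_obs(); print(o["position"].round(4),o["joint_pos"].round(2),R.from_quat(o["ee_rot"]).as_matrix().round(2).tolist())
plan(G-z*.101,r)
a=crop(pic("scene"),160,110,180,180,2.2); b=crop(pic("top"),220,110,180,180,2.2)
cv2.imwrite("pics/p1.png",np.hstack([a,b]))
E
```

```text
[ 0.4791 -0.1306  0.2568] [ 0.99 -0.34 -0.4   2.27 -0.99  0.83 -0.19] [[0.69, 0.23, 0.69], [0.17, -0.97, 0.17], [0.71, -0.0, -0.71]]
n 1 turn [-0.1, 0.1, 0.0] clock 2.48 grip 0.999
[[[0.02, 0.05, -0.01], [-0.1, 0.1, 0.0], 1.0]]
```

View pics/p1.png

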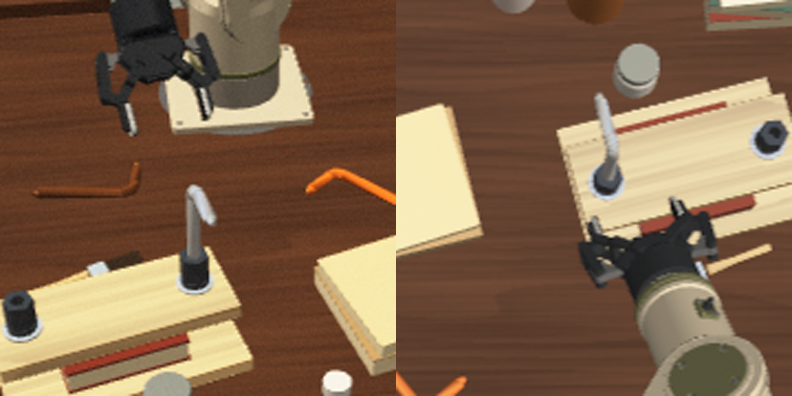

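The left half shows the gripper open behind the standing key. In the right half the fingertips are at about (594,222) and (676,200), and the key is at (607,165). I'll check the fingertips against the projected TCP.

```bash
python3 - <<'E'
from h import *
o=get_obs(); p=o["position"]; r=R.from_quat(o["ee_rot"])
T=np.array([p+r.apply([0,s*.0425,-.013]) for s in(-1,1)])
for n,u0,v0,x0 in(("scene",160,110,0),("top",220,110,396)):
    print(n,((proj(n,np.vstack([T,[p],[[.549,-.115,.186]],[[.549,-.115,.239]],[[.5465,-.1175,.125]]]))-[u0,v0])*2.2+[x0,0]).round(0).tolist())
E
```

```text
scene [[201.0, 120.0], [134.0, 135.0], [171.0, 138.0], [193.0, 219.0], [191.0, 184.0], [192.0, 256.0]]
top [[597.0, 222.0], [669.0, 204.0], [631.0, 207.0], [610.0, 162.0], [613.0, 152.0], [608.0, 175.0]]
```

move_arm --moves '[[[0.02,0.05,0.9],[0,0,0],1],[[0,0,0.9],[0,0,0],1],[[0,0,0.9],[0,0,0],1],[[0,0,0.9],[0,0,0],1],[[0,0,0.8],[0,0,0],1]]'

```text
clock: 3.2
position: [0.5559, -0.1167, 0.1795]
ee_rot: [0.918, 0.107, 0.38, -0.045]
ft_force: [0.0, -0.7, 0.1]
grip_width: 1.001
```

```bash
python3 - <<'E'
from h import *
G=np.array([.549,-.115,.186]); r=keyrot(13.5,45); z=r.apply([0,0,1])
o=get_obs(); print(o["position"].round(4),o["joint_pos"].round(2),o["ft_force"].round(1))
plan(G+z*.019,r)
a=crop(pic("scene"),200,150,100,100,4); b=crop(pic("top"),270,130,100,100,4)
cv2.imwrite("pics/p2.png",np.hstack([a,b]))
E
```

```text
[ 0.5559 -0.1167  0.1795] [ 0.91 -0.07 -0.52  2.25 -1.08  0.52 -0.1 ] [ 0.  -0.7  0.1]
n 1 turn [0.1, 0.0, -0.1] clock 3.2 grip 1.001
[[[0.0, -0.13, 0.4], [0.1, 0.0, -0.1], 1.0]]
```

View pics/p2.png

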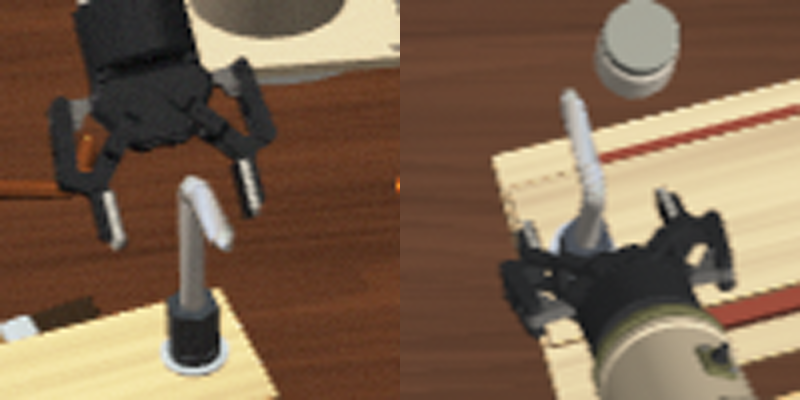

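Both crops show the key standing between the open fingers, with the tips at (118,240) and (252,210) in the scene half and nothing touching. I'll move the last 10 mm and close.

move_arm --moves '[[[0,-0.13,0.4],[0,0,0],1],[[0,0,0],[0,0,0],0.5],[[0,0,0],[0,0,0],0],[[0,0,0],[0,0,0],0],[[0,0,0],[0,0,0],0]]' --squeeze 70

```text
clock: 3.92
position: [0.5618, -0.1113, 0.1735]
ee_rot: [0.918, 0.108, 0.38, -0.044]
ft_force: [1.9, -7.7, 0.8]
grip_width: 0.154
```

move_arm --moves '[[[0,0,0],[0,0,0],0],[[0,0,0],[0,0,0],0],[[0,0,0],[0,0,0],0]]'

```text
clock: 4.3
position: [0.5618, -0.1118, 0.1734]
ee_rot: [0.918, 0.107, 0.38, -0.044]
ft_force: [-1.7, -5.0, 2.5]
grip_width: 0.152
```

```bash
python3 - <<'E'
from h import *
o=get_obs(); print(o["position"].round(4),o["joint_pos"].round(2),o["ft_force"].round(1),o["torque"].round(2))
plan(o["position"]+[-.002,-.002,.13],R.from_quat(o["ee_rot"]),opening=0,mx=.9)
a=crop(pic("scene"),200,150,100,100,4); b=crop(pic("top"),270,130,100,100,4)
cv2.imwrite("pics/p3.png",np.hstack([a,b]))
E
```

```text
[ 0.5618 -0.1118  0.1734] [ 0.9  -0.05 -0.53  2.25 -1.1   0.49 -0.09] [-1.7 -5.   2.5] [-1.15  0.64 -0.64]
n 5 turn [0.0, 0.0, 0.0] clock 4.3 grip 0.152
[[[0.72, 0.01, -0.75], [0.0, 0.0, 0.0], 0], [[0.72, 0.01, -0.75], [0.0, 0.0, 0.0], 0], [[0.72, 0.01, -0.75], [0.0, 0.0, 0.0], 0], [[0.72, 0.01, -0.75], [0.0, 0.0, 0.0], 0], [[0.72, 0.01, -0.75], [0.0, 0.0, 0.0], 0]]
```

View pics/p3.png

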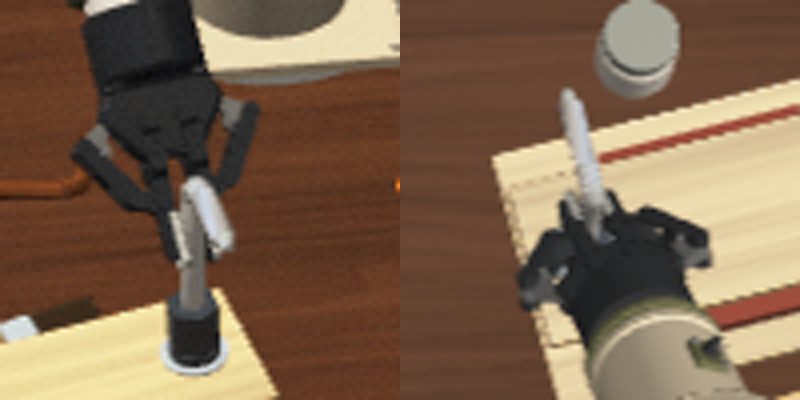

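The picture shows the fingers closed on the long arm around (190,240), at width 0.152, which fits 14 mm. Next I'll pull it straight up.

move_arm --moves '[[[0.36,0,-0.36],[0,0,0],0],[[0.4,0,-0.4],[0,0,0],0],[[0.5,0,-0.5],[0,0,0],0],[[0.6,0,-0.6],[0,0,0],0],[[0.7,0,-0.7],[0,0,0],0]]'

```text
clock: 5.03
position: [0.5607, -0.1094, 0.2625]
ee_rot: [0.918, 0.108, 0.378, -0.046]
ft_force: [0.0, -0.2, -3.3]
grip_width: 0.152
```

move_arm --moves '[[[0.7,0,-0.7],[0,0,0],0],[[0.5,0,-0.5],[0,0,0],0],[[0,0,0],[0,0,0],0]]'

```text
clock: 5.4
position: [0.5619, -0.1105, 0.3065]
ee_rot: [0.918, 0.108, 0.38, -0.045]
ft_force: [0.1, 0.0, -3.4]
grip_width: 0.149
```

```bash
python3 - <<'E'
from h import *
o=get_obs(); print(o["position"].round(4),o["joint_pos"].round(2),o["ft_force"].round(1),o["torque"].round(2),o["grip_width"],R.from_quat(o["ee_rot"]).as_matrix().round(3).tolist())
A=pic("scene");B=pic("top");cv2.imwrite("pics/s4.png",A);cv2.imwrite("pics/t4.png",B)
cv2.imwrite("pics/p4.png",np.hstack([crop(A,200,110,100,150,4),crop(B,270,110,100,150,4)]))
E
```

```text
[ 0.5619 -0.1105  0.3065] [ 0.96 -0.23 -0.52  2.08 -0.86  0.77 -0.44] [ 0.1  0.  -3.4] [-0.26  1.17  0.02] 0.1491109439579527 [[0.688, 0.233, 0.688], [0.165, -0.973, 0.164], [0.707, 0.0, -0.707]]
```

View pics/p4.png

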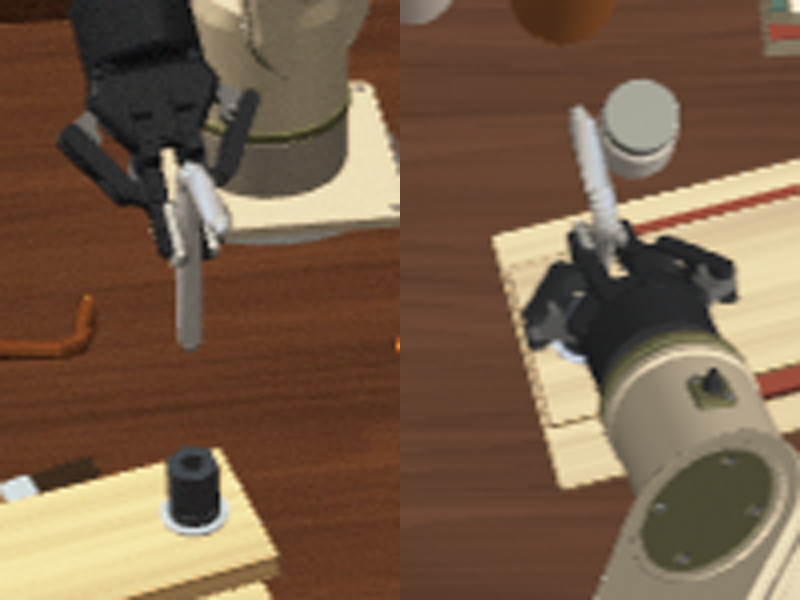

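The key is out and hanging vertically at scene-half (190,343), and the empty socket is visible at (190,462). Now I'll roll the tool about its own z axis, which turns this 45° grip into the flipped pose.

move_arm --moves '[[[0,0,0],[0,0,10],0],[[0,0,0],[0,0,10],0],[[0,0,0],[0,0,10],0],[[0,0,0],[0,0,10],0],[[0,0,0],[0,0,10],0]]'

```text
clock: 6.12
position: [0.5611, -0.1105, 0.3043]
ee_rot: [0.877, -0.293, 0.324, -0.202]
ft_force: [-0.3, -1.0, -3.0]
grip_width: 0.151
```

```bash
python3 - <<'E'
from h import *
o=get_obs(); print(o["position"].round(4),o["joint_pos"].round(2),R.from_quat(o["ee_rot"]).as_matrix().round(3).tolist())
# fit key in hand from picture 4
p=np.array([.5619,-.1105,.3065]); Rt=keyrot(13.5,45); t=Rt.as_matrix(); d={"scene":[.6,.75],"top":[.58,.5]}
def K(q):
    c=np.radians(q[2]+45); kx=t@[np.sin(c),0,np.cos(c)]; kz=t@[np.cos(c),0,-np.sin(c)]; G=p+t@[q[0],0,q[1]]
    return G+.05*kz,G+.05*kz+.07*kx,G-.1*kz
def f(q):
    B,S,L=K(q)
    return np.r_[(proj("scene",[B,S,L])+d["scene"]-[[248.5,153],[255.5,167],[247.5,196]]).ravel(),(proj("top",[B,S])+d["top"]-[[323.3,168.8],[315.8,138]]).ravel()]
s=least_squares(f,[0,-.019,0]);print(s.x.round(4),s.fun.round(1)); print(*[v.round(4) for v in K(s.x)])
print("mouth",atz("scene",247.6-.6,225.5-.75,.125).round(4))
cv2.imwrite("pics/z5.png",crop(cv2.imread("pics/s4.png"),232,212,32,32,16))
E
```

```text
[ 0.5611 -0.1105  0.3043] [ 1.07 -0.24 -0.62  2.08 -0.89  0.78 -1.29] [[0.619, -0.383, 0.686], [-0.645, -0.746, 0.165], [0.449, -0.545, -0.708]]
[-1.9000e-03 -2.3500e-02 -3.2219e+00] [-2.6 -2.1  0.1  0.9 -0.6  1.4 -0.7 -1.9 -0.9  1.6]
[ 0.5472 -0.114   0.3716] [ 0.6151 -0.0977  0.3677] [ 0.539  -0.116   0.2219]
mouth [ 0.5403 -0.1177  0.125 ]
```

View pics/z5.png

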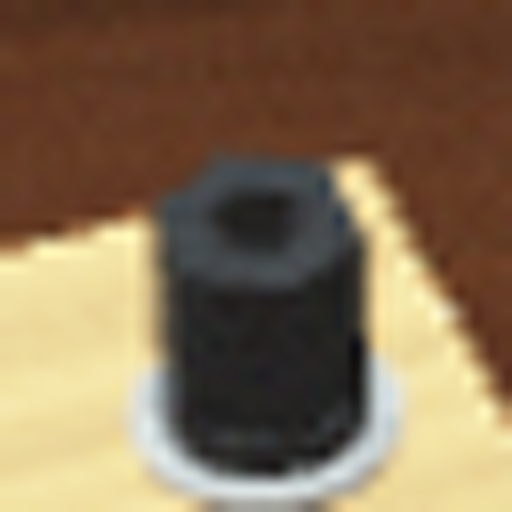

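The zoom shows the hex head's top, with corners at about (160,215), (215,160), (325,165), (358,222), (310,277) and (190,270) and the hole at (258,218). A positive roll lowers j7, so I'll roll negatively to stay inside its range.

move_arm --moves '[[[0,0,0],[0,0,-10],0],[[0,0,0],[0,0,-10],0],[[0,0,0],[0,0,-10],0],[[0,0,0],[0,0,-10],0],[[0,0,0],[0,0,-10],0]]'

```text
clock: 6.75
position: [0.5611, -0.1104, 0.3042]
ee_rot: [0.918, 0.11, 0.379, -0.044]
ft_force: [0.2, -0.5, -3.1]
grip_width: 0.155
```

move_arm --moves '[[[0,0,0],[0,0,-10],0],[[0,0,0],[0,0,-10],0],[[0,0,0],[0,0,-10],0],[[0,0,0],[0,0,-10],0],[[0,0,0],[0,0,-10],0]]'

```text
clock: 7.38
position: [0.5612, -0.1105, 0.3041]
ee_rot: [0.785, 0.488, 0.362, 0.12]
ft_force: [-0.0, 0.6, -2.7]
grip_width: 0.149
```

move_arm --moves '[[[0,0,0],[0,0,-10],0],[[0,0,0],[0,0,-10],0],[[0,0,0],[0,0,-10],0],[[0,0,0],[0,0,-10],0],[[0,0,0],[0,0,-10],0]]'

```text
clock: 8.0
position: [0.5612, -0.1104, 0.3041]
ee_rot: [0.505, 0.774, 0.278, 0.262]
ft_force: [0.4, 0.7, -3.9]
grip_width: 0.146
```

```bash
python3 - <<'E'
from h import *
o=get_obs(); print(o["position"].round(4),o["joint_pos"].round(2),R.from_quat(o["ee_rot"]).as_matrix().round(3).tolist())
c=np.array([[160,215],[215,160],[325,165],[358,222],[310,277],[190,270]])/16+[232,212]-.5*(1-1/16)
f=lambda q:(proj("scene",[[q[0]+.0185*np.cos(q[2]+k*np.pi/3),q[1]+.0185*np.sin(q[2]+k*np.pi/3),.125] for k in range(6)])-np.roll(c,q0,0)).ravel()
best=[]
for rev in(0,1):
  if rev:c=c[::-1]
  for q0 in range(6):
    s=least_squares(f,[.545,-.118,.2]);best.append((s.cost,s.x[0],s.x[1],np.degrees(s.x[2])%60))
print(min(best))
E
```

```text
[ 0.5612 -0.1104  0.3041] [ 0.73 -0.22 -0.33  2.09 -0.79  0.73  1.26] [[-0.352, 0.637, 0.686], [0.928, 0.335, 0.165], [-0.125, 0.694, -0.709]]
(np.float64(0.8615299571545973), np.float64(0.5421570153026427), np.float64(-0.11574877536309926), np.float64(18.332390235888155))
```

move_arm --moves '[[[0,0,0],[0,0,-10],0],[[0,0,0],[0,0,-10],0],[[0,0,0],[0,0,-10],0],[[0,0,0],[0,0,-10],0],[[0,0,0],[0,0,-10],0]]'

```text
clock: 8.62
position: [0.5611, -0.1104, 0.3039]
ee_rot: [0.131, 0.915, 0.141, 0.354]
ft_force: [0.5, 0.0, -4.0]
grip_width: 0.153
```

move_arm --moves '[[[0,0,0],[0,0,-10],0],[[0,0,0],[0,0,-10],0],[[0,0,0],[0,0,-10],0],[[0,0,0],[0,0,0],0]]'

```text
clock: 9.12
position: [0.5612, -0.1103, 0.3043]
ee_rot: [-0.108, 0.918, 0.046, 0.379]
ft_force: [0.9, 0.5, -3.5]
grip_width: 0.148
```

```bash
python3 - <<'E'
from h import *
o=get_obs(); print(o["position"].round(4),o["joint_pos"].round(2),R.from_quat(o["ee_rot"]).as_matrix().round(3).tolist())
A=pic("scene");B=pic("top");cv2.imwrite("pics/s6.png",A);cv2.imwrite("pics/t6.png",B)
cv2.imwrite("pics/p6.png",np.hstack([crop(A,200,110,100,150,4),crop(B,270,90,100,150,4)]))
E
```

```text
[ 0.5612 -0.1103  0.3043] [ 0.55 -0.22 -0.17  2.1  -0.73  0.71  2.6 ] [[-0.69, -0.232, 0.686], [-0.163, 0.973, 0.165], [-0.705, 0.002, -0.709]]
```

View pics/p6.png

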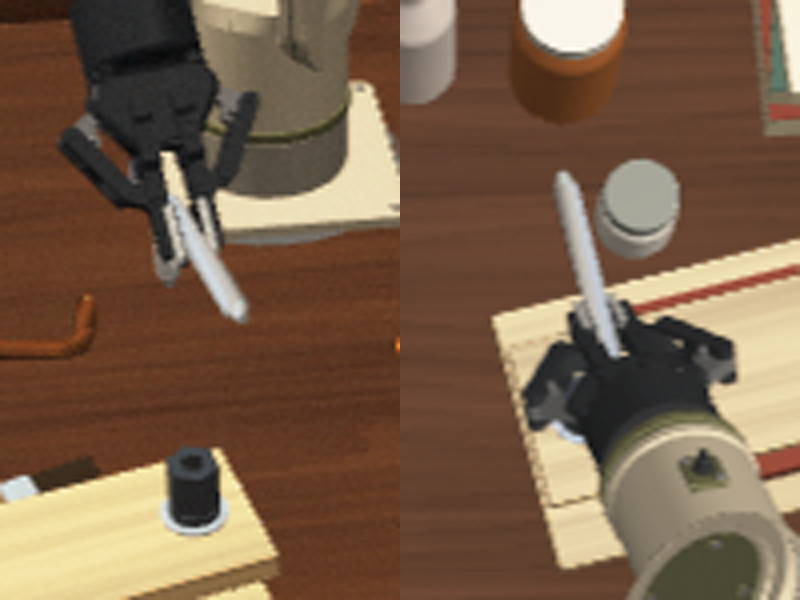

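The key is flipped. Its long end points outward at scene-half (238,315) and top-half (565,178), and its short arm points down at scene-half (167,280). I'll fit its tilt in the hand and plan the move above the socket.

```bash
python3 - <<'E'
from h import *
o=get_obs(); 
poses=[(np.array([.5619,-.1105,.3065]),keyrot(13.5,45).as_matrix(),1),(o["position"],R.from_quat(o["ee_rot"]).as_matrix(),1)]
def K(i,q):
    p,t,_=poses[i]; c=np.radians(q[2]+45); kx=t@[np.sin(c),0,np.cos(c)]; kz=t@[np.cos(c),0,-np.sin(c)]; G=p+t@[0,0,-.019]+q[0]*kx+q[1]*kz
    return G+.05*kz,G+.05*kz+.07*kx,G-.1*kz
def f(q):
    ds,dt=q[3:5],q[5:7]; B,S,L=K(0,q); B2,S2,L2=K(1,q)
    return np.r_[(proj("scene",[S,L,L2,S2])+ds-[[255.5,167],[247.5,196],[259.5,188.8],[241.75,180]]).ravel(),(proj("top",[S,L2])+dt-[[315.8,138],[311.25,134.5]]).ravel(),
      q[3:]*.5,(q[1]-.002)*1000,q[0]*300]
s=least_squares(f,[0,0,0,0,0,0,0]);print(s.x.round(4),s.fun.round(1)); print(*[v.round(4) for v in K(1,s.x)])
E
```

```text
[-3.0000e-04  2.2000e-03 -2.9345e+00  1.5810e-01 -9.1430e-01  1.3351e+00
  6.5920e-01] [ 0.3 -0.1 -0.4  0.7  0.3 -0.3 -0.2 -0.1 -0.6  0.   0.3 -0.2  0.1 -0.5
  0.7  0.3  0.2 -0.1]
[ 0.4977 -0.1257  0.3161] [ 0.501  -0.1248  0.2461] [ 0.6434 -0.0909  0.3235]
```

```bash
cat >> h.py <<'E'
def inhand(p,r,q=(-.0003,.0022,-2.93)):
    t=r.as_matrix(); c=np.radians(q[2]+45); kx=t@[np.sin(c),0,np.cos(c)]; kz=t@[np.cos(c),0,-np.sin(c)]; G=p+t@[0,0,-.019]+q[0]*kx+q[1]*kz
    return G+.05*kz,G+.05*kz+.07*kx,G-.1*kz
def target(S,F=14.,tilt=48.):
    "tcp pose that puts the short end at S"
    r=keyrot(F,tilt,1); return S-inhand(np.zeros(3),r)[1],r
E
python3 - <<'E'
from h import *
p,r=target(np.array([.544,-.117,.140])); print(p,[v.round(4) for v in inhand(p,r)])
plan(p,r,opening=0,mx=.8)
E
```

```text
[ 0.60706786 -0.10127542  0.19551642] [array([ 0.5441, -0.117 ,  0.21  ]), array([ 0.544, -0.117,  0.14 ]), array([ 0.6896, -0.0807,  0.2098])]
n 6 turn [-0.1, 0.5, -0.1] clock 9.22 grip 0.153
[[[0.3, -0.01, 0.74], [-0.1, 0.5, -0.1], 0], [[0.29, -0.01, 0.74], [-0.1, 0.5, -0.1], 0], [[0.28, -0.01, 0.74], [-0.1, 0.5, -0.1], 0], [[0.28, -0.01, 0.74], [-0.1, 0.5, -0.1], 0], [[0.27, -0.01, 0.75], [-0.1, 0.5, -0.1], 0]]
[[[0.26, -0.01, 0.75], [-0.1, 0.5, -0.1], 0]]
```

move_arm --moves '[[[0.3,0,0.74],[-0.1,0.5,-0.1],0],[[0.29,0,0.74],[-0.1,0.5,-0.1],0],[[0.28,0,0.74],[-0.1,0.5,-0.1],0],[[0.28,0,0.74],[-0.1,0.5,-0.1],0],[[0.27,0,0.74],[-0.1,0.5,-0.1],0]]'

```text
clock: 9.85
position: [0.5962, -0.1028, 0.2212]
ee_rot: [-0.114, 0.925, 0.045, 0.361]
ft_force: [-0.2, -1.0, -3.3]
grip_width: 0.153
```

move_arm --moves '[[[0.26,0,0.74],[-0.1,0.5,-0.1],0],[[0,0,0],[0,0,0],0]]'

```text
clock: 10.1
position: [0.6005, -0.0998, 0.2133]
ee_rot: [-0.116, 0.925, 0.046, 0.36]
ft_force: [0.2, 0.3, -3.0]
grip_width: 0.15
```

```bash
python3 - <<'E'
from h import *
o=get_obs(); r=R.from_quat(o["ee_rot"]);print(o["position"].round(4),o["joint_pos"].round(2),r.as_matrix().round(3).tolist(),[v.round(4) for v in inhand(o["position"],r)],o["ft_force"].round(1))
A=pic("scene");B=pic("top");cv2.imwrite("pics/s7.png",A);cv2.imwrite("pics/t7.png",B)
cv2.imwrite("pics/p7.png",np.hstack([crop(A,218,180,60,75,6.5),crop(B,285,130,60,75,6.5)]))
E
```

```text
[ 0.6005 -0.0998  0.2133] [-0.34 -0.1   0.6   2.16 -0.66  0.5   2.6 ] [[-0.714, -0.248, 0.654], [-0.182, 0.969, 0.169], [-0.676, 0.002, -0.737]] [array([ 0.5375, -0.116 ,  0.2272]), array([ 0.538 , -0.1158,  0.1572]), array([ 0.6828, -0.0788,  0.2283])] [ 0.2  0.3 -3. ]
```

View pics/p7.png

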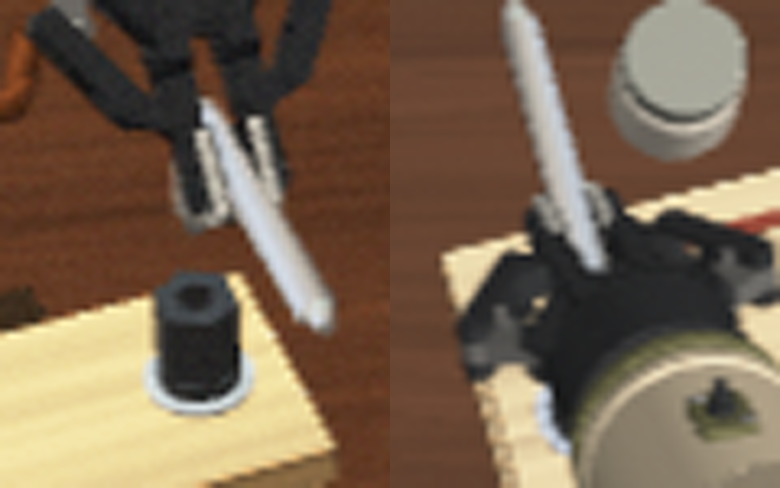

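The scene half shows the bolt mouth at (195,295), with the gripper above and behind it and the long end at (320,315). The gripper hides the socket in the top view, so I'll compare projections numerically.

```bash
python3 - <<'E'
from h import *
o=get_obs(); r=R.from_quat(o["ee_rot"]); P=inhand(o["position"],r)
z=lambda n,X,u,v:((proj(n,X)-[u,v])*6.5+3).round(0).tolist()
print("scene B,S,L,sock",z("scene",np.array([*P,[.544,-.117,.125],o["position"]]),218,180))
print("top",z("top",np.array([*P,[.544,-.117,.125],[.544,-.117,.08]]),285,130))
p,r1=target(np.array([.544,-.117,.140]))
plan(p,r1,opening=0,mx=.4)
E
```

```text
scene B,S,L,sock [[183.0, 97.0], [190.0, 230.0], [319.0, 329.0], [194.0, 300.0], [240.0, 221.0]]
top [[225.0, 355.0], [212.0, 392.0], [126.0, 8.0], [207.0, 395.0], [200.0, 417.0]]
n 2 turn [0.1, 0.3, 0.1] clock 10.2 grip 0.149
[[[0.16, -0.03, 0.36], [0.1, 0.3, 0.1], 0], [[0.16, -0.03, 0.36], [0.1, 0.3, 0.1], 0]]
```

move_arm --moves '[[[0.16,0,0.36],[0.1,0.3,0.1],0],[[0.16,0,0.36],[0.1,0.3,0.1],0],[[0,0,0],[0,0,0],0]]'

```text
clock: 10.58
position: [0.6064, -0.1002, 0.1956]
ee_rot: [-0.112, 0.927, 0.044, 0.356]
ft_force: [0.5, 0.8, -3.0]
grip_width: 0.149
```

```bash
python3 - <<'E'
from h import *
o=get_obs(); r=R.from_quat(o["ee_rot"]); P=inhand(o["position"],r)
print(o["position"].round(4),o["joint_pos"].round(2),r.as_matrix().round(3).tolist(),P[1].round(4),o["ft_force"].round(1))
p,r1=target(np.array([.545,-.1165,.130]))
plan(p,r1,opening=0,mx=.3)
print("down",r1.inv().apply([0,0,-.025/.025]))
E
```

```text
[ 0.6064 -0.1002  0.1956] [-0.65 -0.09  0.91  2.17 -0.65  0.46  2.6 ] [[-0.722, -0.24, 0.649], [-0.177, 0.971, 0.162], [-0.669, 0.002, -0.743]] [ 0.5433 -0.1157  0.1401] [ 0.5  0.8 -3. ]
n 2 turn [-0.0, -0.0, -0.1] clock 10.57 grip 0.149
[[[0.11, -0.02, 0.17], [-0.0, -0.0, -0.1], 0], [[0.11, -0.02, 0.17], [-0.0, -0.0, -0.1], 0]]
down [0.66913061 0.         0.74314483]
```

move_arm --moves '[[[0.11,-0.02,0.17],[0,0,0],0],[[0.11,-0.02,0.17],[0,0,0],0]]'

```text
clock: 10.82
position: [0.6083, -0.1028, 0.1865]
ee_rot: [-0.111, 0.927, 0.044, 0.356]
ft_force: [-0.6, 0.4, -3.1]
grip_width: 0.15
```

```bash
python3 - <<'E'
from h import *
o=get_obs(); r=R.from_quat(o["ee_rot"]); P=inhand(o["position"],r)
print(o["position"].round(4),o["joint_pos"].round(3),o["joint_velocities"].round(2),P[1].round(4),o["ft_force"].round(1))
E
```

```text
[ 0.6083 -0.1028  0.1865] [-0.887 -0.118  1.151  2.181 -0.617  0.431  2.597] [-0.9  -0.09  0.89  0.04  0.12 -0.11 -0.02] [ 0.5452 -0.1181  0.1308] [-0.6  0.4 -3.1]
```

The redundant joints are drifting because j7 is at its limit and j3 is nearing its own. I'll raise the key and use the neighbouring hex position, with the long arm at azimuth -46°, which relieves j7.

```bash
python3 - <<'E'
from h import *
p,r=target(np.array([.545,-.1165,.19])); plan(p,r,opening=0,mx=.6)
p2,r2=target(np.array([.545,-.1165,.20]),F=-46); plan(p2,r2,p,r,opening=0,mx=.9,rx=6)
E
```

```text
n 3 turn [-0.0, 0.0, -0.1] clock 10.82 grip 0.15
[[[-0.53, 0.03, -0.58], [-0.0, 0.0, -0.1], 0], [[-0.53, 0.03, -0.58], [-0.0, 0.0, -0.1], 0], [[-0.53, 0.03, -0.58], [-0.0, 0.0, -0.1], 0]]
n 11 turn [3.6, 0.0, 4.1] clock 10.82 grip 0.15
[[[0.06, -0.2, -0.11], [3.6, 0.0, 4.1], 0], [[0.05, -0.21, -0.09], [3.6, 0.0, 4.1], 0], [[0.03, -0.22, -0.08], [3.6, 0.0, 4.1], 0], [[0.02, -0.23, -0.06], [3.6, 0.0, 4.1], 0], [[0.0, -0.23, -0.05], [3.6, 0.0, 4.1], 0]]
[[[-0.02, -0.24, -0.03], [3.6, 0.0, 4.1], 0], [[-0.03, -0.24, -0.02], [3.6, 0.0, 4.1], 0], [[-0.05, -0.23, -0.0], [3.6, 0.0, 4.1], 0], [[-0.07, -0.23, 0.01], [3.6, 0.0, 4.1], 0], [[-0.08, -0.22, 0.02], [3.6, 0.0, 4.1], 0]]
[[[-0.1, -0.21, 0.04], [3.6, 0.0, 4.1], 0]]
```

move_arm --moves '[[[-0.53,0.03,-0.58],[0,0,0],0],[[-0.53,0.03,-0.58],[0,0,0],0],[[-0.53,0.03,-0.58],[0,0,0],0]]'

```text
clock: 11.2
position: [0.6079, -0.1002, 0.2464]
ee_rot: [-0.111, 0.927, 0.043, 0.356]
ft_force: [-0.4, 0.4, -3.4]
grip_width: 0.146
```

move_arm --moves '[[[0.06,-0.2,-0.11],[3.6,0,4.1],0],[[0.05,-0.21,-0.09],[3.6,0,4.1],0],[[0.03,-0.22,-0.08],[3.6,0,4.1],0],[[0.02,-0.23,-0.06],[3.6,0,4.1],0],[[0,-0.23,-0.05],[3.6,0,4.1],0]]'

```text
clock: 11.82
position: [0.5994, -0.1286, 0.2495]
ee_rot: [0.113, 0.927, -0.04, 0.355]
ft_force: [-0.1, 0.2, -3.2]
grip_width: 0.149
```

```bash
python3 - <<'E'
from h import *
o=get_obs(); r=R.from_quat(o["ee_rot"]); P=inhand(o["position"],r)
print(o["position"].round(4),o["joint_pos"].round(3),o["joint_velocities"].round(2),P[1].round(4),o["ft_force"].round(1))
p2,r2=target(np.array([.545,-.1165,.20]),F=-46); plan(p2,r2,opening=0,mx=.9,rx=6)
E
```

```text
[ 0.5994 -0.1286  0.2495] [-0.175 -0.172  0.233  2.146  0.341  0.459  1.146] [ 0.61  0.08 -0.86 -0.03  1.16  0.18 -1.9 ] [ 0.5362 -0.1127  0.1941] [-0.1  0.2 -3.2]
n 6 turn [3.6, -0.0, 4.0] clock 11.82 grip 0.149
[[[-0.02, -0.24, -0.03], [3.6, -0.0, 4.0], 0], [[-0.04, -0.24, -0.02], [3.6, -0.0, 4.0], 0], [[-0.06, -0.24, -0.0], [3.6, -0.0, 4.0], 0], [[-0.07, -0.23, 0.01], [3.6, -0.0, 4.0], 0], [[-0.09, -0.22, 0.03], [3.6, -0.0, 4.0], 0]]
[[[-0.1, -0.22, 0.04], [3.6, -0.0, 4.0], 0]]
```

move_arm --moves '[[[-0.02,-0.24,-0.03],[3.6,0,4],0],[[-0.04,-0.24,-0.02],[3.6,0,4],0],[[-0.06,-0.24,0],[3.6,0,4],0],[[-0.07,-0.23,0.01],[3.6,0,4],0],[[-0.09,-0.22,0.03],[3.6,0,4],0]]'

```text
clock: 12.45
position: [0.592, -0.1573, 0.2541]
ee_rot: [0.326, 0.876, -0.121, 0.335]
ft_force: [-0.4, -0.6, -3.9]
grip_width: 0.152
```

move_arm --moves '[[[-0.1,-0.22,0.04],[3.6,0,4],0],[[0,0,0],[0,0,0],0]]'

```text
clock: 12.7
position: [0.5911, -0.1622, 0.2546]
ee_rot: [0.364, 0.861, -0.136, 0.328]
ft_force: [0.5, 0.0, -3.1]
grip_width: 0.15
```

```bash
python3 - <<'E'
from h import *
o=get_obs(); r=R.from_quat(o["ee_rot"]); P=inhand(o["position"],r)
print(o["position"].round(4),o["joint_pos"].round(3),o["joint_velocities"].round(2),P[1].round(4),o["ft_force"].round(1))
p2,r2=target(np.array([.545,-.1165,.145]),F=-46); plan(p2,r2,opening=0,mx=.9,rx=6)
p3,r3=target(np.array([.545,-.1165,.130]),F=-46); plan(p3,r3,p2,r2,opening=0,mx=.9,rx=6)
E
```

```text
[ 0.5911 -0.1622  0.2546] [-0.078 -0.045 -0.028  2.026  0.784  0.826  0.214] [-0.02 -0.02  0.04  0.03 -0.01 -0.04  0.06] [ 0.5457 -0.1151  0.1995] [ 0.5  0.  -3.1]
n 2 turn [0.2, -0.2, -0.0] clock 12.7 grip 0.15
[[[0.72, -0.03, 0.81], [0.2, -0.2, -0.0], 0], [[0.72, -0.03, 0.81], [0.2, -0.2, -0.0], 0]]
n 1 turn [0.0, 0.0, 0.0] clock 12.7 grip 0.15
[[[0.4, 0.0, 0.45], [0.0, 0.0, 0.0], 0]]
```

move_arm --moves '[[[0.72,-0.03,0.81],[0.2,-0.2,0],0],[[0.72,-0.03,0.81],[0.2,-0.2,0],0],[[0.1,0,0.1],[0,0,0],0],[[0,0,0],[0,0,0],0]]'

```text
clock: 13.2
position: [0.5901, -0.1631, 0.1975]
ee_rot: [0.365, 0.859, -0.14, 0.33]
ft_force: [0.6, 1.2, -3.1]
grip_width: 0.148
```

```bash
python3 - <<'E'
from h import *
o=get_obs(); r=R.from_quat(o["ee_rot"]); P=inhand(o["position"],r)
print(o["position"].round(4),o["joint_pos"].round(3),P[1].round(4),o["ft_force"].round(1))
A=pic("scene");B=pic("top");cv2.imwrite("pics/s8.png",A);cv2.imwrite("pics/t8.png",B)
cv2.imwrite("pics/p8.png",np.hstack([crop(A,228,185,50,60,8),crop(B,290,155,50,60,8)]))
print("scene",((proj("scene",[*P,[.545,-.1165,.125]])-[228,185])*8+4).round(0).tolist(),"top",((proj("top",[*P,[.545,-.1165,.125]])-[290,155])*8+4).round(0).tolist())
E
```

```text
[ 0.5901 -0.1631  0.1975] [-0.084  0.022 -0.028  2.096  0.9    0.745  0.057] [ 0.545  -0.1164  0.142 ] [ 0.6  1.2 -3.1]
scene [[152.0, 132.0], [159.0, 293.0], [-170.0, 376.0], [161.0, 331.0]] top [[230.0, 227.0], [216.0, 273.0], [546.0, -81.0], [213.0, 283.0]]
```

View pics/p8.png

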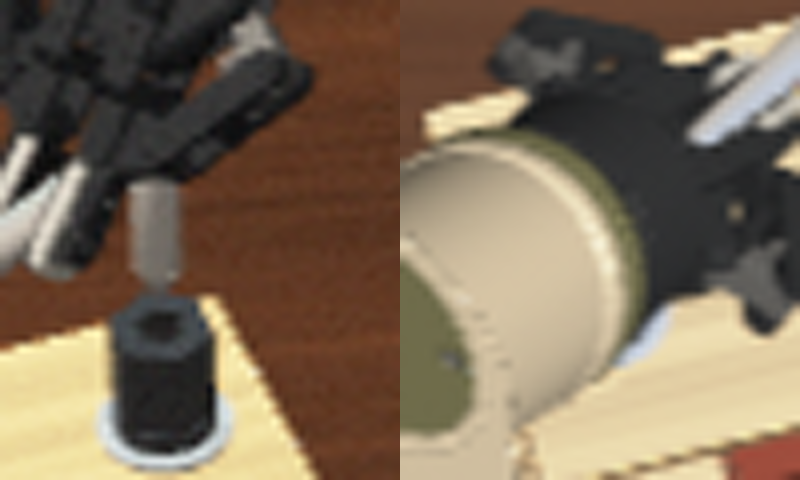

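The scene half shows the short arm's nose at (158,285), directly above the socket hole at (160,322). Both are offset from prediction by the same amount, so they are aligned. I'll go down in small steps and watch the force.

move_arm --moves '[[[0.27,0,0.3],[0,0,0],0],[[0.27,0,0.3],[0,0,0],0],[[0.13,0,0.15],[0,0,0],0],[[0,0,0],[0,0,0],0]]'

```text
clock: 13.8
position: [0.5898, -0.1628, 0.1709]
ee_rot: [0.365, 0.859, -0.141, 0.33]
ft_force: [-0.1, 0.1, -3.7]
grip_width: 0.149
```

```bash
cat > st.py <<'E'
from h import *
o=get_obs(); r=R.from_quat(o["ee_rot"]); P=inhand(o["position"],r)
print(o["position"].round(4),o["joint_pos"].round(3),"S",P[1].round(4),"L",P[2].round(4),o["ft_force"].round(1),o["torque"].round(2),"y az",np.degrees(np.arctan2(*r.as_matrix()[1::-1,1])).round(1))
E
python3 st.py
```

```text
[ 0.5898 -0.1628  0.1709] [-0.089  0.059 -0.024  2.121  0.956  0.71  -0.018] S [ 0.5446 -0.1161  0.1153] L [ 0.6489 -0.224   0.1852] [-0.1  0.1 -3.7] [0.83 0.83 0.06] y az 44.0
```

move_arm --moves '[[[0.13,0,0.15],[0,0,0],0],[[0.13,0,0.15],[0,0,0],0],[[0,0,0],[0,0,0],0]]'

```text
clock: 14.18
position: [0.59, -0.1629, 0.1611]
ee_rot: [0.365, 0.859, -0.141, 0.33]
ft_force: [0.4, 0.2, -3.0]
grip_width: 0.155
```

```bash
python3 st.py
```

```text
[ 0.59   -0.1629  0.1611] [-0.089  0.074 -0.023  2.129  0.98   0.696 -0.048] S [ 0.5448 -0.1162  0.1056] L [ 0.6491 -0.2241  0.1755] [ 0.4  0.2 -3. ] [0.83 0.79 0.  ] y az 44.0
```

move_arm --moves '[[[0.13,0,0.15],[0,0,0],0],[[0.13,0,0.15],[0,0,0],0],[[0.06,0,0.07],[0,0,0],0],[[0,0,0],[0,0,0],0]]'

```text
clock: 14.68
position: [0.5903, -0.1631, 0.1492]
ee_rot: [0.365, 0.859, -0.14, 0.33]
ft_force: [-0.1, 0.1, -2.9]
grip_width: 0.151
```

```bash
python3 st.py
```

```text
[ 0.5903 -0.1631  0.1492] [-0.091  0.094 -0.021  2.139  1.01   0.68  -0.087] S [ 0.5451 -0.1164  0.0936] L [ 0.6494 -0.2243  0.1635] [-0.1  0.1 -2.9] [0.84 0.78 0.02] y az 44.0
```

move_arm --moves '[[[0.06,0,0.07],[0,0,0],0],[[0.04,0,0.045],[0,0,0],0],[[0,0,0],[0,0,0],0]]'

```text
clock: 15.05
position: [0.5904, -0.1632, 0.1455]
ee_rot: [0.365, 0.859, -0.14, 0.33]
ft_force: [-0.9, 0.1, -2.9]
grip_width: 0.158
```

```bash
python3 st.py
```

```text
[ 0.5904 -0.1632  0.1455] [-0.092  0.1   -0.02   2.141  1.02   0.675 -0.099] S [ 0.5453 -0.1165  0.09  ] L [ 0.6495 -0.2244  0.1599] [-0.9  0.1 -2.9] [0.86 0.89 0.  ] y az 44.0
```

move_arm --moves '[[[0.03,0,0.03],[0,0,0],0],[[0.03,0,0.03],[0,0,0],0],[[0,0,0],[0,0,0],0]]'

```text
clock: 15.42
position: [0.5909, -0.1634, 0.1446]
ee_rot: [0.365, 0.859, -0.14, 0.331]
ft_force: [-4.3, 0.6, 6.2]
grip_width: 0.149
```

```bash
python3 st.py
```

```text
[ 0.5909 -0.1634  0.1446] [-0.092  0.102 -0.019  2.142  1.026  0.673 -0.106] S [ 0.5458 -0.1167  0.0889] L [ 0.6499 -0.2246  0.1591] [-4.3  0.6  6.2] [ 0.3   0.98 -0.2 ] y az 44.0
```

The key touched the floor at 0.0889 m, against 0.089 m expected, and the vertical force rose from -3 to +6 N, so the short arm is home. I'll release and back off along the tool axis.

move_arm --moves '[[[0,0,0],[0,0,0],0.3],[[0,0,0],[0,0,0],0.6],[[0,0,0],[0,0,0],0.7],[[0,0,-0.5],[0,0,0],0.7],[[0,0,-0.9],[0,0,0],0.7]]'

```text
clock: 16.05
position: [0.5733, -0.146, 0.1697]
ee_rot: [0.365, 0.859, -0.141, 0.33]
ft_force: [0.2, 0.6, -0.4]
grip_width: 0.698
```

```bash
python3 - <<'E'
from h import *
o=get_obs(); r=R.from_quat(o["ee_rot"]);p=o["position"];print(p.round(4),o["ft_force"].round(1),o["joint_pos"].round(2))
p1=p-.06*r.apply([0,0,1]); plan(p1,r,opening=.7,mx=.9)
S=np.array([.545,-.1165,0]); th=np.radians(-46); d=np.array([np.cos(th),np.sin(th),0]); n=np.array([-d[1],d[0],0])
r2=keyrot(-46,89.9,1)
p2=S+.112*d+.045*n+[0,0,.25]; plan(p2,r2,p1,r,opening=0,mx=.9,rx=8)
p3=p2.copy(); p3[2]=.135; plan(p3,r2,p2,r2,opening=0)
E
```

```text
[ 0.5733 -0.146   0.1697] [ 0.2  0.6 -0.4] [-0.11  0.03 -0.05  2.16  0.96  0.74 -0.06]
n 3 turn [0.0, 0.0, 0.0] clock 16.05 grip 0.698
[[[-0.0, 0.0, -0.8], [0.0, 0.0, 0.0], 0.7], [[-0.0, 0.0, -0.8], [0.0, 0.0, 0.0], 0.7], [[-0.0, 0.0, -0.8], [0.0, 0.0, 0.0], 0.7]]
n 6 turn [-0.0, 7.0, -0.0] clock 16.05 grip 0.698
[[[-0.71, 0.3, 0.32], [-0.0, 7.0, -0.0], 0], [[-0.74, 0.3, 0.23], [-0.0, 7.0, -0.0], 0], [[-0.77, 0.3, 0.14], [-0.0, 7.0, -0.0], 0], [[-0.78, 0.3, 0.04], [-0.0, 7.0, -0.0], 0], [[-0.78, 0.3, -0.05], [-0.0, 7.0, -0.0], 0]]
[[[-0.77, 0.3, -0.15], [-0.0, 7.0, -0.0], 0]]
n 5 turn [0.0, 0.0, 0.0] clock 16.05 grip 0.698
[[[0.0, 0.0, 0.92], [0.0, 0.0, 0.0], 0], [[0.0, 0.0, 0.92], [0.0, 0.0, 0.0], 0], [[0.0, 0.0, 0.92], [0.0, 0.0, 0.0], 0], [[0.0, 0.0, 0.92], [0.0, 0.0, 0.0], 0], [[0.0, 0.0, 0.92], [0.0, 0.0, 0.0], 0]]
```

move_arm --moves '[[[0,0,-0.8],[0,0,0],0.7],[[0,0,-0.8],[0,0,0],0.7],[[0,0,-0.8],[0,0,0],0.7]]'

```text
clock: 16.42
position: [0.5456, -0.1165, 0.2151]
ee_rot: [0.365, 0.859, -0.14, 0.33]
ft_force: [0.2, -0.8, -0.6]
grip_width: 0.699
```

move_arm --moves '[[[-0.71,0.3,0.32],[0,7,0],0],[[-0.74,0.3,0.23],[0,7,0],0],[[-0.77,0.3,0.14],[0,7,0],0],[[-0.78,0.3,0.04],[0,7,0],0],[[-0.78,0.3,-0.05],[0,7,0],0]]'

```text
clock: 17.05
position: [0.6383, -0.1569, 0.2455]
ee_rot: [0.389, 0.919, -0.022, 0.056]
ft_force: [0.1, -0.4, -0.4]
grip_width: 0.002
```

move_arm --moves '[[[-0.77,0.3,-0.15],[0,7,0],0],[[0,0,0],[0,0,0],0]]'

```text
clock: 17.3
position: [0.6568, -0.1679, 0.2484]
ee_rot: [0.392, 0.92, -0.0, -0.001]
ft_force: [-0.4, 0.5, -0.8]
grip_width: 0.003
```

```bash
python3 - <<'E'
from h import *
o=get_obs(); r=R.from_quat(o["ee_rot"]);p=o["position"];print(p.round(4),o["ft_force"].round(1),o["joint_pos"].round(2),r.as_matrix().round(2).tolist())
S=np.array([.545,-.1165,0]); th=np.radians(-46); d=np.array([np.cos(th),np.sin(th),0]); n=np.array([-d[1],d[0],0])
r2=keyrot(-46,89.9,1); plan(S+.112*d+.045*n+[0,0,.135],r2,opening=0)
A=pic("scene");B=pic("top");cv2.imwrite("pics/s9.png",A);cv2.imwrite("pics/t9.png",B)
# expected vs seen key mask: bright greyish pixels
P=[[.545,-.1165,.159],S+.15*d+[0,0,.159],S+.15*d+[0,0,.150]]
print("scene",proj("scene",P).round(1).tolist(),"top",proj("top",P).round(1).tolist())
for n_,I,(u0,v0,u1,v1) in(("scene",A,(200,170,275,250)),("top",B,(295,140,375,205))):
    c=I[v0:v1,u0:u1].astype(int); m=(c.max(2)-c.min(2)<40)&(c.min(2)>110); k,l,st,ce=cv2.connectedComponentsWithStats(m.astype(np.uint8))
    for s,q in zip(st[1:],ce[1:]): 
        if s[4]>12: print(n_,[s[0]+u0,s[1]+v0,s[2],s[3],s[4]],q.round(0)+[u0,v0])
E
```

```text
[ 0.6568 -0.1679  0.2484] [-0.4  0.5 -0.8] [ 0.09  0.44  0.13  1.28 -0.05  1.42  0.98] [[-0.69, 0.72, -0.0], [0.72, 0.69, -0.0], [0.0, -0.0, -1.0]]
n 5 turn [-0.0, -0.0, -0.0] clock 17.3 grip 0.003
[[[0.02, 0.0, 0.91], [-0.0, -0.0, -0.0], 0], [[0.02, 0.0, 0.91], [-0.0, -0.0, -0.0], 0], [[0.02, 0.0, 0.91], [-0.0, -0.0, -0.0], 0], [[0.02, 0.0, 0.91], [-0.0, -0.0, -0.0], 0], [[0.02, 0.0, 0.91], [-0.0, -0.0, -0.0], 0]]
scene [[247.2, 216.4], [208.0, 247.2], [208.3, 249.8]] top [[317.0, 187.2], [355.1, 150.1], [354.6, 151.0]]
scene [np.int32(207), np.int32(217), np.int32(41), np.int32(33), np.int32(236)] [228. 232.]
scene [np.int32(200), np.int32(229), np.int32(10), np.int32(6), np.int32(45)] [204. 232.]
scene [np.int32(240), np.int32(234), np.int32(17), np.int32(10), np.int32(58)] [248. 240.]
top [np.int32(313), np.int32(140), np.int32(18), np.int32(65), np.int32(359)] [322. 172.]
top [np.int32(307), np.int32(186), np.int32(5), np.int32(11), np.int32(28)] [309. 191.]
```

The key blob in the scene image runs from (248,217) to (207,250), which matches the seated lever at azimuth -46°. I'll lower the shut fingers beside it and approach.

move_arm --moves '[[[0.02,0,0.91],[0,0,0],0],[[0.02,0,0.91],[0,0,0],0],[[0.02,0,0.91],[0,0,0],0],[[0.02,0,0.91],[0,0,0],0],[[0.02,0,0.91],[0,0,0],0]]'

```text
clock: 18.02
position: [0.6537, -0.1626, 0.137]
ee_rot: [0.39, 0.921, 0.0, 0.001]
ft_force: [-0.3, 0.1, 0.2]
grip_width: 0.002
```

move_arm --moves '[[[0,-0.3,0],[0,0,0],0],[[0,-0.25,0],[0,0,0],0],[[0,-0.25,0],[0,0,0],0],[[0,0,0],[0,0,0],0]]'

```text
clock: 18.52
position: [0.6397, -0.1793, 0.1372]
ee_rot: [0.391, 0.92, -0.0, 0.001]
ft_force: [-0.3, 0.1, -0.2]
grip_width: 0.0
```

```bash
cat > pu.py <<'E'
from h import *
o=get_obs(); r=R.from_quat(o["ee_rot"]); v=r.inv().apply(o["position"]-[.545,-.1165,0])*1000
print(o["position"].round(4),"local(mm) x,off",v[:2].round(1),"F az",np.degrees(np.arctan2(*r.as_matrix()[1::-1,1])).round(1)-90,o["joint_pos"].round(2),"force local",r.inv().apply(o["ft_force"]).round(1),o["clock"])
E
python3 pu.py
```

```text
[ 0.6397 -0.1793  0.1372] local(mm) x,off [-111.3   24.7] F az -46.1 [ 0.12  0.48  0.12  1.47 -0.06  1.2   1.01] force local [ 0.3 -0.2  0.2] 18.525
```

move_arm --moves '[[[-0.05,-0.31,0],[0,0,4],0],[[-0.05,-0.31,0],[0,0,4],0],[[-0.05,-0.31,0],[0,0,4],0],[[-0.05,-0.31,0],[0,0,4],0],[[-0.05,-0.31,0],[0,0,4],0]]'

```text
clock: 19.15
position: [0.6154, -0.2044, 0.1381]
ee_rot: [0.545, 0.839, 0.002, 0.003]
ft_force: [9.1, 3.5, 2.7]
grip_width: -0.001
```

```bash
python3 pu.py
```

```text
[ 0.6154 -0.2044  0.1381] local(mm) x,off [-109.4   29.5] F az -66.0 [ 0.11  0.44  0.19  1.53 -0.09  1.18  0.73] force local [-0.5  9.8 -2.7] 19.15
```

About 10 N of push, matching the bolt's stated friction. Continuing.

move_arm --moves '[[[-0.05,-0.34,0],[0,0,4],0],[[-0.05,-0.34,0],[0,0,4],0],[[-0.05,-0.34,0],[0,0,4],0],[[-0.05,-0.34,0],[0,0,4],0],[[-0.05,-0.34,0],[0,0,4],0]]'

```text
clock: 19.77
position: [0.5765, -0.2239, 0.1384]
ee_rot: [0.682, 0.731, 0.002, 0.004]
ft_force: [9.6, -1.0, 3.3]
grip_width: 0.001
```

move_arm --moves '[[[-0.06,-0.33,0],[0,0,4],0],[[-0.06,-0.33,0],[0,0,4],0],[[-0.06,-0.33,0],[0,0,4],0],[[-0.06,-0.33,0],[0,0,4],0]]'

```text
clock: 20.27
position: [0.5433, -0.2283, 0.1381]
ee_rot: [0.777, 0.629, 0.002, 0.003]
ft_force: [9.4, -1.2, 1.4]
grip_width: -0.002
```

```bash
python3 pu.py; python3 - <<'E'
from h import *
A=pic("scene");B=pic("top");cv2.imwrite("pics/s10.png",A);cv2.imwrite("pics/t10.png",B)
cv2.imwrite("pics/p10.png",np.hstack([crop(A,180,165,100,100,4),crop(B,270,140,100,100,4)]))
E
```

```text
[ 0.5433 -0.2283  0.1381] local(mm) x,off [-109.7   22.8] F az -102.1 [ 0.06  0.32  0.31  1.7  -0.11  1.13  0.19] force local [ 0.8  9.4 -1.3] 20.275
```

move_arm --moves '[[[-0.06,-0.32,0],[0,0,4],0],[[-0.06,-0.32,0],[0,0,4],0],[[-0.06,-0.32,0],[0,0,4],0]]'

```text
clock: 20.75
position: [0.5193, -0.2254, 0.1379]
ee_rot: [0.839, 0.544, 0.003, 0.003]
ft_force: [10.2, 1.9, 0.7]
grip_width: -0.002
```

```bash
python3 pu.py
```

```text
[ 0.5193 -0.2254  0.1379] local(mm) x,off [-109.7   21.9] F az -114.0 [ 0.03  0.27  0.34  1.76 -0.1   1.12 -0.01] force local [ 5.8  8.5 -0.7] 20.75
```

move_arm --moves '[[[-0.03,-0.16,0],[0,0,2],0],[[-0.03,-0.16,0],[0,0,2],0]]'

```text
clock: 21.0
position: [0.5115, -0.2233, 0.1379]
ee_rot: [0.857, 0.515, 0.003, 0.003]
ft_force: [11.0, 0.9, 0.3]
grip_width: 0.003
```

```bash
python3 pu.py
```

```text
[ 0.5115 -0.2233  0.1379] local(mm) x,off [-109.7   21.6] F az -118.0 [ 0.02  0.26  0.35  1.78 -0.1   1.11 -0.08] force local [ 6.   9.3 -0.2] 21.0
```

move_arm --moves '[[[-0.03,-0.16,0],[0,0,2],0],[[-0.03,-0.16,0],[0,0,2],0]]'

```text
clock: 21.25
position: [0.5039, -0.2209, 0.1379]
ee_rot: [0.874, 0.485, 0.003, 0.003]
ft_force: [11.3, 0.3, 1.7]
grip_width: -0.001
```

```bash
python3 pu.py
```

```text
[ 0.5039 -0.2209  0.1379] local(mm) x,off [-110.    21.4] F az -122.0 [ 0.01  0.24  0.36  1.8  -0.1   1.11 -0.15] force local [ 6.2  9.4 -1.6] 21.25
```

move_arm --moves '[[[-0.03,-0.16,0],[0,0,2],0],[[-0.02,-0.12,0],[0,0,1.5],0]]'

```text
clock: 21.5
position: [0.4976, -0.2185, 0.1381]
ee_rot: [0.889, 0.458, 0.003, 0.003]
ft_force: [14.0, -0.9, -0.3]
grip_width: -0.001
```

```bash
python3 pu.py
```

```text
[ 0.4976 -0.2185  0.1381] local(mm) x,off [-110.1   21.7] F az -125.5 [ 0.    0.22  0.37  1.82 -0.09  1.1  -0.21] force local [ 7.4 11.9  0.4] 21.5
```

move_arm --moves '[[[-0.02,-0.12,0],[0,0,1.5],0],[[0,0,0],[0,0,0],0]]'

```text
clock: 21.75
position: [0.4959, -0.2176, 0.1386]
ee_rot: [0.895, 0.447, 0.004, 0.004]
ft_force: [16.4, -1.8, -0.2]
grip_width: -0.001
```

```bash
python3 pu.py
```

```text
[ 0.4959 -0.2176  0.1386] local(mm) x,off [-109.8   23. ] F az -126.9 [-0.    0.22  0.37  1.83 -0.09  1.1  -0.24] force local [ 8.4 14.2  0.4] 21.75
```

move_arm --moves '[[[0,-0.08,0],[0,0,0],0],[[0,-0.08,0],[0,0,0],0],[[0,0,0],[0,0,0],0]]'

```text
clock: 22.12
position: [0.4938, -0.2159, 0.1391]
ee_rot: [0.895, 0.447, 0.005, 0.005]
ft_force: [20.8, -4.4, -2.0]
grip_width: 0.002
```

```bash
python3 pu.py
```

```text
[ 0.4938 -0.2159  0.1391] local(mm) x,off [-109.6   20.7] F az -126.9 [-0.    0.21  0.37  1.84 -0.09  1.1  -0.25] force local [ 9.  19.2  2.3] 22.125
```

The force rose from 9.4 to 19 N at a lever turn of about 81° (72° plus the play), so the bolt is at its stop. I'll back off and check.

move_arm --moves '[[[0,0.3,0],[0,0,0],0],[[0,0.6,0],[0,0,0],0],[[0,0.9,0],[0,0,0],0],[[0,0.9,0],[0,0,0],0],[[0,0,-0.9],[0,0,0],0]]'

```text
clock: 22.75
position: [0.5416, -0.2564, 0.1571]
ee_rot: [0.895, 0.446, -0.002, -0.0]
ft_force: [0.6, 0.4, 0.2]
grip_width: -0.0
```

move_arm --moves '[[[0,0.3,-0.9],[0,0,0],0],[[0,0.9,-0.9],[0,0,0],0],[[0,0.9,-0.9],[0,0,0],0],[[0,0.9,-0.9],[0,0,0],0],[[0,0,0],[0,0,0],0]]'

```text
clock: 23.38
position: [0.6027, -0.3021, 0.2499]
ee_rot: [0.895, 0.446, 0.0, 0.002]
ft_force: [-0.8, -0.2, -0.8]
grip_width: -0.0
```

```bash
python3 - <<'E'
from h import *
o=get_obs();print(o["position"].round(3),o["ft_force"].round(1),o["joint_pos"].round(2))
A=pic("scene");B=pic("top");cv2.imwrite("pics/s11.png",A);cv2.imwrite("pics/t11.png",B)
cv2.imwrite("pics/p11.png",np.hstack([crop(A,190,165,100,100,4),crop(B,290,150,100,100,4)]))
for az in(-120,-127):
  d=np.array([np.cos(np.radians(az)),np.sin(np.radians(az)),0]); P=np.array([[.545,-.1165,.159],np.array([.545,-.1165,.155])+.15*d])
  print(az,(4*(proj("scene",P)-[190,165])).round(0).tolist(),(4*(proj("top",P)-[290,150])+[400,0]).round(0).tolist())
E
```

```text
[ 0.603 -0.302  0.25 ] [-0.8 -0.2 -0.8] [ 0.11  0.45  0.41  1.31 -0.17  1.42 -0.14]
-120 [[229.0, 206.0], [31.0, 156.0]] [[508.0, 149.0], [701.0, 256.0]]
-127 [[229.0, 206.0], [46.0, 141.0]] [[508.0, 149.0], [687.0, 279.0]]
```

View pics/p11.png

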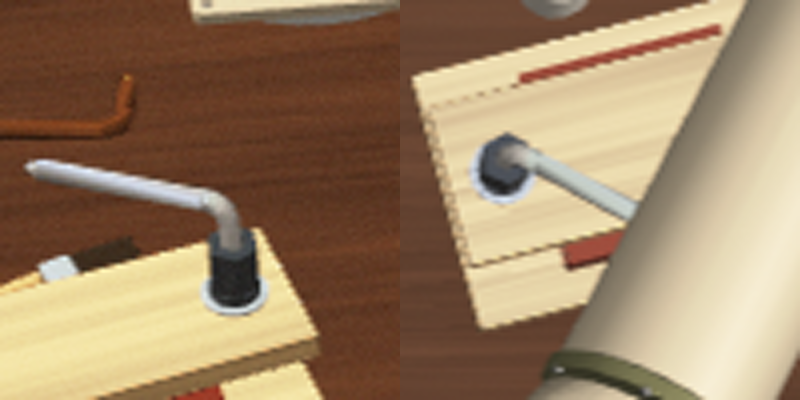

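The lever is home in the bolt: the bend is at scene-half (220,205), the tip at (30,165), and it lies nearly level. Its azimuth needs a better figure, so I'll fit the lever's line in both images.

```bash
python3 - <<'E'
from h import *
def mask(f,x0,x1,y0,y1):
    I=cv2.imread(f).astype(int); m=np.zeros(I.shape[:2],bool); c=I[y0:y1,x0:x1]
    m[y0:y1,x0:x1]=(c.max(2)-c.min(2)<45)&(c.min(2)>105); return np.argwhere(m)[:,::-1].astype(np.float32)
a=mask("pics/s11.png",195,240,203,219); b=mask("pics/t11.png",322,345,186,206)
for n,q in(("s",a),("t",b)): print(n,len(q),q.min(0),q.max(0),cv2.fitLine(q,cv2.DIST_HUBER,0,.01,.01).ravel().round(3))
ls=cv2.fitLine(a,cv2.DIST_HUBER,0,.01,.01).ravel(); lt=cv2.fitLine(b,cv2.DIST_HUBER,0,.01,.01).ravel()
ang=lambda v:np.arctan2(v[1],v[0])
def f(q):
    d=np.array([np.cos(q[0])*np.cos(q[1]),np.sin(q[0])*np.cos(q[1]),-np.sin(q[1])]); B=np.array([.545,-.1165,.159])
    s=proj("scene",[B+.05*d,B+.15*d]); t=proj("top",[B+.02*d,B+.1*d])
    w=lambda x:(x+np.pi/2)%np.pi-np.pi/2
    return [w(ang(s[1]-s[0])-ang(ls)),w(ang(t[1]-t[0])-ang(lt)),0.3*(q[1]-.035)]
s=least_squares(f,[-2.1,.03]);print(np.degrees(s.x),s.fun)
E
```

```text
s 199 [196. 205.] [239. 216.] [9.79000e-01 2.01000e-01 2.18872e+02 2.10089e+02]
t 155 [322. 187.] [344. 203.] [  0.881   0.473 332.863 194.995]
[-118.7453105     3.33037178] [ 0.00218072 -0.001622    0.00693779]
```

The lever lies at azimuth -118.7° with 3.3° droop, so it has turned about 73° from -46°. I'll confirm the stop with one more push that should show no friction plateau.

move_arm --moves '[[[0,-0.9,0.9],[0,0,0],0],[[0,-0.9,0.9],[0,0,0],0],[[0,-0.9,0.9],[0,0,0],0],[[0,-0.3,0.9],[0,0,0],0],[[0,0,0.9],[0,0,0],0]]'

```text
clock: 24.1
position: [0.5404, -0.2545, 0.1349]
ee_rot: [0.895, 0.447, -0.0, -0.0]
ft_force: [0.2, 0.1, 0.3]
grip_width: -0.001
```

move_arm --moves '[[[0,-0.8,0],[0,0,0],0],[[0,-0.8,0],[0,0,0],0],[[0,-0.5,0],[0,0,0],0],[[0,0,0],[0,0,0],0]]'

```text
clock: 24.6
position: [0.5, -0.2243, 0.1367]
ee_rot: [0.895, 0.446, 0.001, 0.001]
ft_force: [1.8, -3.7, 0.4]
grip_width: 0.001
```

```bash
python3 pu.py
```

```text
[ 0.5    -0.2243  0.1367] local(mm) x,off [-113.2   29.3] F az -127.0 [ 0.    0.24  0.38  1.81 -0.1   1.11 -0.22] force local [-1.9  3.7 -0.4] 24.6
```

move_arm --moves '[[[0,-0.16,0],[0,0,0],0],[[0,-0.16,0],[0,0,0],0],[[0,0,0],[0,0,0],0]]'

```text
clock: 24.98
position: [0.4954, -0.2213, 0.1373]
ee_rot: [0.895, 0.446, 0.001, 0.003]
ft_force: [7.7, -7.5, 0.8]
grip_width: -0.001
```

```bash
python3 pu.py
```

```text
[ 0.4954 -0.2213  0.1373] local(mm) x,off [-113.5   24.4] F az -127.1 [-0.    0.22  0.38  1.82 -0.09  1.11 -0.23] force local [-1.4 10.6 -0.7] 24.975
```

move_arm --moves '[[[0,-0.12,0],[0,0,0],0],[[0,0,0],[0,0,0],0]]'

```text
clock: 25.22
position: [0.4937, -0.2201, 0.1376]
ee_rot: [0.895, 0.446, 0.002, 0.004]
ft_force: [10.1, -10.3, 0.5]
grip_width: 0.002
```

```bash
python3 pu.py
```

```text
[ 0.4937 -0.2201  0.1376] local(mm) x,off [-113.6   22.6] F az -127.1 [-0.01  0.22  0.38  1.83 -0.09  1.1  -0.24] force local [-2.1 14.3 -0.4] 25.225
```

move_arm --moves '[[[0,-0.12,0],[0,0,0],0],[[0,0,0],[0,0,0],0]]'

```text
clock: 25.48
position: [0.492, -0.2188, 0.138]
ee_rot: [0.895, 0.446, 0.002, 0.005]
ft_force: [14.1, -12.5, -0.1]
grip_width: -0.001
```

```bash
python3 pu.py
```

```text
[ 0.492  -0.2188  0.138 ] local(mm) x,off [-113.5   20.8] F az -127.1 [-0.01  0.21  0.38  1.84 -0.09  1.1  -0.24] force local [-1.5 18.8  0.3] 25.475
```

move_arm --moves '[[[0,-0.12,0],[0,0,0],0],[[0,0,0],[0,0,0],0]]'

```text
clock: 25.72
position: [0.4905, -0.2175, 0.1383]
ee_rot: [0.895, 0.446, 0.003, 0.005]
ft_force: [17.2, -14.7, -1.9]
grip_width: 0.0
```

```bash
python3 pu.py
```

```text
[ 0.4905 -0.2175  0.1383] local(mm) x,off [-113.3   19.1] F az -127.1 [-0.01  0.21  0.38  1.84 -0.08  1.1  -0.25] force local [-1.4 22.5  2.2] 25.725
```

There was no plateau: the force climbs linearly from 10.6 to 22.5 N, where the bolt had moved freely at 9.4 N, so the stop is confirmed. I'll retreat and do a final check.

move_arm --moves '[[[0,0.3,0],[0,0,0],0],[[0,0.6,0],[0,0,0],0],[[0,0.9,0],[0,0,0],0],[[0,0.9,0],[0,0,0],0],[[0,0,-0.9],[0,0,0],0]]'

```text
clock: 26.35
position: [0.5398, -0.2546, 0.1564]
ee_rot: [0.895, 0.446, -0.002, -0.001]
ft_force: [0.2, -0.1, 0.7]
grip_width: -0.001
```

move_arm --moves '[[[0,0.3,-0.9],[0,0,0],0],[[0,0.9,-0.9],[0,0,0],0],[[0,0.9,-0.9],[0,0,0],0],[[0,0.9,-0.9],[0,0,0],0],[[0,0,0],[0,0,0],0]]'

```text
clock: 26.98
position: [0.601, -0.3004, 0.2491]
ee_rot: [0.895, 0.446, 0.0, 0.001]
ft_force: [-0.2, -0.2, -0.4]
grip_width: 0.002
```

```bash
python3 - <<'E'
from h import *
o=get_obs();print(o["clock"],o["position"].round(3),o["ft_force"].round(1))
A=pic("scene");B=pic("top");cv2.imwrite("pics/s12.png",A);cv2.imwrite("pics/t12.png",B)
def ln(I,x0,x1,y0,y1):
    m=np.zeros(I.shape[:2],bool); c=I[y0:y1,x0:x1].astype(int); m[y0:y1,x0:x1]=(c.max(2)-c.min(2)<45)&(c.min(2)>105)
    return cv2.fitLine(np.argwhere(m)[:,::-1].astype(np.float32),cv2.DIST_HUBER,0,.01,.01).ravel()
ls=ln(A,195,240,203,219); lt=ln(B,322,345,186,206); print(ls,lt)
ang=lambda v:np.arctan2(v[1],v[0])
w=lambda x:(x+np.pi/2)%np.pi-np.pi/2
def f(q):
    d=np.array([np.cos(q[0])*np.cos(q[1]),np.sin(q[0])*np.cos(q[1]),-np.sin(q[1])]); P=np.array([.545,-.1165,.159])
    s=proj("scene",[P+.05*d,P+.15*d]); t=proj("top",[P+.02*d,P+.1*d])
    return [w(ang(s[1]-s[0])-ang(ls)),w(ang(t[1]-t[0])-ang(lt)),0.3*(q[1]-.035)]
print(np.degrees(least_squares(f,[-2.1,.03]).x))
# bystanders: change since the first pictures, at their pixels in the top view
D=cv2.absdiff(cv2.imread("pics/top0.png"),B).max(2)
for n,(u,v) in dict(pile=(230,191),jar=(330,142),case=(113,210),brush=(350,237),tin=(443,195)).items(): print(n,np.median(D[v-12:v+13,u-12:u+13]),(D[v-12:v+13,u-12:u+13]>40).mean().round(2))
E
```

```text
26.975 [ 0.601 -0.3    0.249] [-0.2 -0.2 -0.4]
[9.8002815e-01 1.9885887e-01 2.1902199e+02 2.1016283e+02] [  0.8830802   0.4692221 332.86996   195.08572  ]
[-118.47966527    3.28665098]
pile 1.0 0.0
jar 1.0 0.0
case 1.0 0.0
brush 81.0 0.85
tin 1.0 0.0
```

```bash
python3 - <<'E'
from h import *
D=cv2.absdiff(cv2.imread("pics/scene0.png"),cv2.imread("pics/s12.png")).max(2)
print("brush scene",np.median(D[224:240,198:228]),(D[224:240,198:228]>40).mean())
print(get_obs()["ft_force"].round(1)); hand_in()
E
```

```text
brush scene 2.0 0.0
[ 0.3  0.4 -0.7]
the job is handed in; nothing more can be done
```

I finished the job and handed it in at about 27 s of the 64 s allowed. The result is inferred from force readings and pictures, because `hand_in` gives no verdict.

**What I did**
- I gripped the key at key_mid with the tool tilted 45° and pulled it straight up and out.
- A half turn of the tool about its own axis flipped the key. The first seating direction pushed joints to their limits, so I used the neighbouring hex position instead.
- I lowered the short arm until it touched the socket floor, released it, and pushed the long arm round clockwise with the shut fingers. I then backed the arm well clear.

**What the last checks showed**
- **Seating:** the short arm touched bottom at 0.0889 m, against 0.089 m expected. The long arm now droops 3.3°, within the 4° you mentioned.
- **Bolt at its stop:** the bolt turned freely at about 9.4 N. A second push climbed steadily from 10.6 to 22.5 N with no plateau, so I take it as hard against the stop.
- **Other things:** the pile, jar, case and tin look unchanged from the first top picture. The arm hid the brush from the top camera, but the scene camera shows it unmoved.
- **Contact:** the force on the tool was near zero at hand-in, so the robot was touching nothing.

**Less certain**
- **Bolt angle:** I did not measure this directly. The lever rests about 72° from where I seated it, while at full push the tool had turned about 81°. I put the difference down to the key's play and some give in the contact.

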